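# Turn the tote and stack it on the refill bin

## Robot

A 6-joint arm with a two-finger parallel gripper is mounted at the origin on the work surface. World frame = base frame: x ahead of the robot, y to its left, z up, the work surface at z = 0. Lengths are in m, angles in rad, forces in N, time in s.
With the tool pointing down it reaches from about 0.25 to 0.8 m from the base axis. Payload 3.9 kg.
Tool frame: the origin (TCP) lies between the finger pads; the fingertips stand 8 mm ahead of it and the grasp point (between the pads) lies 11 mm behind it (arm.tcp_to_tips is the distance from the TCP to the fingertips, in m); z points along the fingers, y is the line along which they close (so a half turn about z gives the same grasp; the last joint's range is limited). The gripper opens to 85 mm and grips with 20 to 120 N. Pads are 22 mm wide; open, the fingers measure 114 mm over their backs; the gripper's body (76 mm by 85 mm) begins 54 mm behind the grasp point. The pads swing forward as they close: fully open they stand 13 mm farther back than shut.
Start: joints at [1.159, 0.26, -0.138, 1.173, 0, 1.571], TCP at [0.21, 0.481, 0.239] pointing down, gripper open.
Joint ranges: [-2.78, 2.78], [-0.83, 1.72], [-1.28, 1.37], [-1.9, 2.12], [-1.57, 1.48], [-3.14, 3.14]. Speed limits (rad/s): [2.57, 2.57, 3.14, 3.14, 3.14, 3.14].

## Interface

Orientations are given as a rotation vector (axis times angle).
In Python, from rig import telemetry, snapshot, camera_params, workorder, arm gives the robot as it stands.
- The arm moves only by the shell command python3 -m handwheel 'ROWS'. ROWS is JSON, a list of rows, each an object of numbers: "x", "y", "z": the shift along the tool's x, y, z in cm; "ax", "ay", "az": the turn, a rotation vector about the tool's x, y, z in degrees; "claw": the finger opening in cm, from 0 to 8.54. A call has 1 to 12 rows; each row shifts and turns the commanded pose from where the row before left it, along the tool's axes as they then stand; what a row does not reach is not made up. A row lasts 1/10 s, in which the tool goes at most 50 mm and 8.59 degrees, less where a joint would pass 70% of its speed; a pose out of reach is approached as far as the arm can. A call with a gripper value outside its range is refused whole. The fingers move at their own pace and stop on an object; the grip force is fixed at half the most. Time passes only in rows, so rows that do not move let the fingers close. It gives the time, the measured TCP pose, the force and the opening at its end, in the units of the state.
- telemetry.get_obs(): the state, without advancing time (a new reading comes with each control period).
- snapshot(name): name is "side" or "top" or "wrist"; returns the picture (384x512x3 uint8, red, green, blue); there is no depth.
- camera_params(name): a dict with "mtx" (3x3 intrinsics, pixels), "xyz" and "attitude" of the camera in the world. Camera axes: x right, y down, z forward; pixel columns grow to the right and rows downward; lengths in m; the calibration is good to about 2 mm. A picture is of the moment at which its call begins: read the wrist's pose just before it. camera_params takes no time and is no camera call; for the wrist camera it gives the pose at the moment of the call.
- workorder.close_job(): hands the job in, once; it reports no verdict.
The state is a dict: "clock": time; "q": joint angles; "qvel": joint speeds; "joint_torque": joint torques, N m; "tcp_pos": TCP position; "tcp_rot": TCP orientation; "force": force on the tool from outside, world axes, zero at the start; "torque": the same for the moment, N m; "grip_width": finger opening in m.
Only numpy, scipy, OpenCV 4.12 (cv2) and the standard library are available. Lean on these libraries where they do the work, as an engineer would, in place of code of your own. Each camera call takes 0.05 s, during which the arm holds its last target. There are 200 camera calls.

## Task

Pick up the loose tote by its upright square grip, turn it about half a turn so that it will stack on the fixed bin of wiper refills instead of nesting down into it, and set its four feet gently on the level part of the bin's runners. Keeping light contact, slide it along the runners towards their raised stops until the feet meet the stops, let all four feet drop into the notches and leave the tote standing there, level and let go. Feel for the stops, keep the tote level and never force or tip it; do not let it sink down onto the refills, and leave the jar, gauge, hammer and drip tray where they are.

Things in the scene. Friction and masses are not known exactly. Their poses are not given: they have to be found in the camera images.
- bin: Open orange plastic bin, 242 long (its x) x 170 wide (its y) x 80 mm high, walls and floor 4 mm, screwed to the countertop. Origin: centre of its underside; z up. Refill sleeves lie on its floor, up to 20 mm above the countertop. Inside each long wall is an aluminium runner, 67 to 81 mm from the bin's centre line, with two pads whose raised stops are at their +x ends.
- bin_rails (a point): Centre of the bin, 68 mm up, level with the runners' level tops. Towards the bin's +x each pad has a level top 42 mm long, a notch 14 mm long and 8 mm deep, then a stop 5 mm long and 10 mm above the top. A runner's two notches are 100 mm apart. Both runners are set alike, tight, but where along x is not measured: a tote in the notches has its centre 2 to 26 mm to the +x side of this point.
- bin_stop_end (a point): Middle of the top edge of the bin's +x end wall, the end towards which the tote is slid. A tote turned the stacking way, with its centre 10 to 18 mm to the -x side of the bin's centre, has its feet on the level tops at any runner setting; from there it slides 10 to 46 mm towards +x to the stops. Play across the bin: 4 mm each side. Friction on the runners is about half the load.
- tote_centre (a point): Centre of the loose tote, half-way up with its grip (52.5 mm above its underside): an open orange plastic box, 170 long (x) x 122 wide (y) x 60 mm high, with a low cross wall; 0.3 to 0.65 kg, balanced on the grip's axis. Axes: x along its length, z up. It starts on the countertop about half a turn from the stacking way.
- tote_grip (a point): Middle of the tote's grip: a black upright post 26 x 26 mm square, sides parallel to the tote's, in the tote's centre. This point is 85 mm above the tote's underside; the post ends 105 mm above it. The point is 146 mm above the countertop with the feet on the runners' level tops and 138 mm with the feet in the notches. Axes as the tote's.
- tote_far_feet (a point): Midway between the tote's two feet at its x = +75 mm, 12 mm above its underside. Four round feet (10 mm pins along y) reach 77 mm from the tote's centre line: two at x = +75 and two at x = -25 mm, axes 12 mm above the underside. With the tote's +x along the bin's +x they stand on the runners (stacking); the other way round they miss them and the tote nests onto the refills.
- jar: Glass jar with steel cap, 70 mm diameter, 100 mm high; origin at the centre of its underside. Bystander.
- hammer: Small steel hammer lying on the countertop, 260 mm long. Bystander.
- drip_tray: Black plastic drip tray, 220 x 160 x 30 mm; origin at the centre of its underside. Bystander.
- gauge: Chrome tyre gauge lying on the countertop, about 125 mm long, 22 mm thick. Bystander.
Mind the look-alikes: they are no part of the job. Leave any pink or yellow look-alike of the part that bears tote_centre alone.

How it is judged:
On the way:
1. the tote, turned the stacking way and level, stands on the level part of the runners (angle between the x axis of tote_grip and the x axis of bin, either way round below 0.08 rad and angle between tote_grip's own z axis and vertical below 0.06 rad and z of tote_grip in the frame of bin between 0.142 and 0.151 m and y of tote_grip in the frame of bin between -0.008 and 0.008 m and x of tote_far_feet in the frame of bin between 0.035 and 0.105 m and contact force between tote and bin above 0.3 N), for 0.1 s.
At the end, for the whole second after the job is handed in: The tote stands level (within 0.06 rad) in the runners' notches, its +x along the bin's +x (within 0.08 rad), its grip point 138 mm (133.5 to 141.5) above the bin's underside and within 8 mm of the bin's centre line, its far feet 70 to 108 mm to the +x side of the bin's centre, at rest and let go (angle between the x axis of tote_grip and the x axis of bin, either way round below 0.08 rad and angle between tote_grip's own z axis and vertical below 0.06 rad and z of tote_grip in the frame of bin between 0.1335 and 0.1415 m and y of tote_grip in the frame of bin between -0.008 and 0.008 m and x of tote_far_feet in the frame of bin between 0.07 and 0.108 m and linear speed of tote below 0.02 m/s and contact force between the fingers and tote below 0.1 N); the robot touches nothing.
It fails at once if the tote is pressed or knocked against the bin or its runners with more than 25 N (contact force between tote and bin above 25 N).
It fails at once if the tote is forced or tipped out of level (over 0.055 rad) at the bin (horizontal distance between tote_grip and bin below 0.08 m and angle between tote_grip's own z axis and vertical above 0.055 rad).
It fails at once if the tote sinks down into the bin towards the refills (horizontal distance between tote_grip and bin below 0.12 m and z of tote_grip in the frame of bin below 0.125 m).
It fails at once if the jar, gauge, hammer or drip tray is moved more than 20 mm (distance of any of jar, hammer, drip_tray, gauge from where it was at the start of the episode above 0.02 m).
It also fails if it takes over 61 s, if anything falls off the work surface, if the arm or the gripper's body presses on something with over 40 N, if the wrist force passes 120 N, or if a joint passes its speed limit or range.

## Working session

There is one attempt and no reset: what is moved stays moved. The work goes in short steps, Python scripts to look and compute and a shell command to move; the robot and the scene stay as the last step left them, time stands still between calls to the robot, and variables do not carry over. Pictures are saved under pics/ and viewed, on a budget of 10 in all, crops included, one or two more only if the job needs it, and the job is handed in when it is done.

```bash
mkdir -p pics; ls
python3 - <<'E'
from rig import telemetry, snapshot, camera_params
import cv2
for n in("top","side"):
    cv2.imwrite(f"pics/{n}0.png",snapshot(n)[:,:,::-1]); p=camera_params(n); print(n,p)
print(telemetry.get_obs())
E
```

```text
pics
top {'mtx': array([[430.48370879,   0.        , 249.67897191],
       [  0.        , 430.48370879, 193.53361944],
       [  0.        ,   0.        ,   1.        ]]), 'xyz': array([ 0.39142908, -0.0198074 ,  1.28565385]), 'attitude': array([-2.1854715 ,  2.15950621, -0.07831371])}
side {'mtx': array([[379.46854425,   0.        , 258.10939118],
       [  0.        , 379.46854425, 190.21118187],
       [  0.        ,   0.        ,   1.        ]]), 'xyz': array([0.40788675, 0.78115493, 0.8548059 ]), 'attitude': array([-0.12889178,  2.83671505, -1.20418898])}
{'clock': 0.1, 'q': array([ 1.15897302e+00,  2.60607177e-01, -1.39205917e-01,  1.17274366e+00,
        2.23138751e-05,  1.57081587e+00]), 'qvel': array([ 0.00028032, -0.00179034,  0.0037109 , -0.00017361,  0.00023511,
        0.00040809]), 'joint_torque': array([-4.59535768e-04, -4.06509411e+01,  2.54527670e+01,  1.00864767e-02,
       -5.89096157e-05, -4.44039088e-06]), 'tcp_pos': array([0.20990129, 0.48055994, 0.23856692]), 'tcp_rot': array([-6.42280695e-01, -3.07484538e+00,  2.69937379e-03]), 'force': array([ 0.25290456, -0.21414467,  0.45674988]), 'torque': array([ 0.01808763, -0.05486462,  0.00741754]), 'grip_width': 0.08504349252803427}
```

View pics/top0.png

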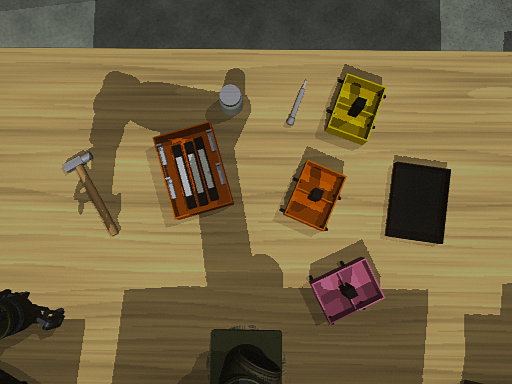

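View pics/side0.png

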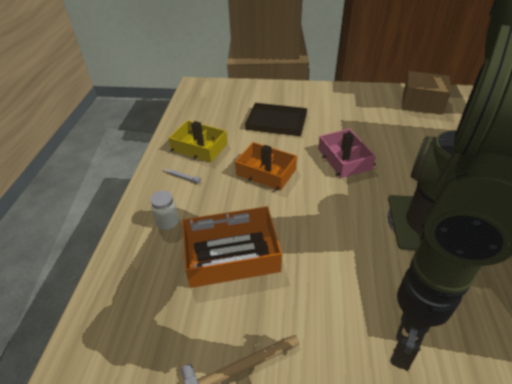

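The top view shows the orange bin at about (193,171) and the orange tote at (315,196). The yellow and pink look-alikes, jar, gauge, hammer and tray are clear of both. I'll enlarge the bin and tote to read their directions, and measure them by colour mask.

```bash
cat > h.py <<'E'
import numpy as np, cv2
from scipy.spatial.transform import Rotation as R
from rig import telemetry, snapshot, camera_params
def ray(p,uv,z):
    "pixels -> world points on plane height z"
    uv=np.atleast_2d(np.asarray(uv,float)); K=p["mtx"]
    d=np.c_[(uv-K[:2,2])/[K[0,0],K[1,1]],np.ones(len(uv))]@R.from_rotvec(p["attitude"]).as_matrix().T
    return (p["xyz"]+d*((z-p["xyz"][2])/d[:,2])[:,None])[:,:2]
def proj(p,P):
    c=(np.atleast_2d(P)-p["xyz"])@R.from_rotvec(p["attitude"]).as_matrix()
    return c[:,:2]/c[:,2:]*[p["mtx"][0,0],p["mtx"][1,1]]+p["mtx"][:2,2]
def orange(im,lo=(4,150,70),hi=(14,255,255)):
    return cv2.inRange(cv2.cvtColor(im,cv2.COLOR_RGB2HSV),lo,hi)
E
python3 - <<'E'
from h import *
im=cv2.imread("pics/top0.png")[:,:,::-1].copy(); p=camera_params("top")
m=orange(im); m=cv2.morphologyEx(m,cv2.MORPH_CLOSE,np.ones((3,3)))
cs,_=cv2.findContours(m,cv2.RETR_EXTERNAL,cv2.CHAIN_APPROX_NONE)
for c in cs:
    if cv2.contourArea(c)<800: continue
    z=.08 if c[:,0,0].mean()<250 else .06
    w=ray(p,c[:,0],z); r=cv2.minAreaRect((w*1000).astype(np.float32)); print(cv2.contourArea(c),r); print(cv2.boxPoints(r).round())
a=cv2.resize(im[115:225,145:240],None,fx=4,fy=4,interpolation=cv2.INTER_CUBIC)
b=cv2.resize(im[140:250,265:360],None,fx=4,fy=4,interpolation=cv2.INTER_CUBIC)
cv2.imwrite("pics/crop0.png",np.hstack([a,b])[:,:,::-1])
E
```

```text
2475.0 ((491.96710205078125, -190.73843383789062), (122.69024658203125, 172.51959228515625), 67.19880676269531)
[[ 389. -214.]
 [ 548. -281.]
 [ 595. -168.]
 [ 436. -101.]]
5023.0 ((558.6588134765625, 158.1626739501953), (248.18942260742188, 171.79270935058594), 16.570058822631836)
[[415. 205.]
 [464.  40.]
 [702. 111.]
 [653. 276.]]
```

View pics/crop0.png

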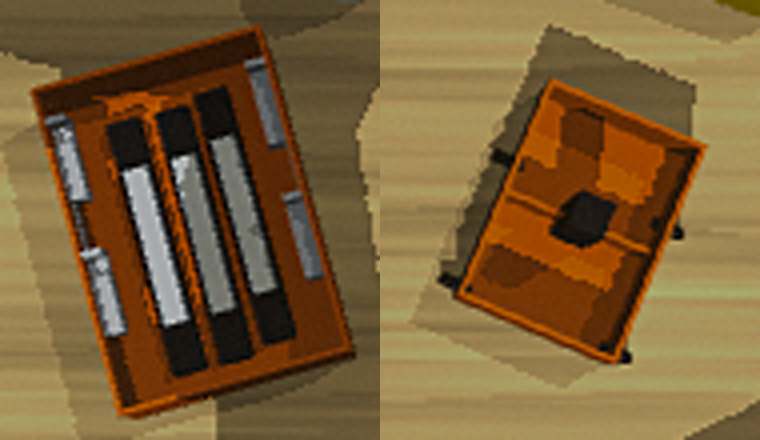

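Reading of the crop:
- **Bin:** the darker stop ends of the pads are at their upper ends, around (60,118) and (255,65). The pads also sit above the bin's centre, so bin +x points up the image, at a yaw of about 16.6°.
- **Tote:** the end feet are at its lower end, (445,282) and (627,355), so tote +x points down, at a yaw of about 157°.

Next I'll look at the bin with the wrist camera on the way to the tote.

```bash
cat >> h.py <<'E'
def goto(pos,yaw=None):
    "tool-frame shift (cm) and then az (deg, about tool z) to reach world pos with tool-y yaw (deg)"
    o=telemetry.get_obs(); M=R.from_rotvec(o["tcp_rot"]).as_matrix()
    d=M.T@(np.array(pos)-o["tcp_pos"])*100; y=np.degrees(np.arctan2(M[1,1],M[0,1]))
    tilt=M.T@[0,0,-1.]
    print("shift cm",d.round(2),"yaw now",y.round(2),"az",None if yaw is None else round(-((yaw-y+180)%360-180),2),"tiltfix ax,ay deg",np.degrees([-tilt[1],tilt[0]]).round(2),"t",o["clock"],"F",o["force"].round(2),"pos",o["tcp_pos"].round(4),"q",o["q"].round(2),"w",round(o["grip_width"],4))
E
python3 - <<'E'
from h import *
p=camera_params("wrist"); o=telemetry.get_obs(); M=R.from_rotvec(o["tcp_rot"]).as_matrix()
print("cam in tool",M.T@(p["xyz"]-o["tcp_pos"]),"axes\n",(M.T@R.from_rotvec(p["attitude"]).as_matrix()).round(3)); print(p["mtx"])
goto([.54,.14,.33],15)
E
```

```text
cam in tool [ 0.07698366 -0.00071012 -0.13536659] axes
 [[ 0.002 -0.953 -0.303]
 [ 1.     0.001  0.001]
 [-0.001 -0.303  0.953]]
[[298.21870372   0.         258.51077301]
 [  0.         298.21870372 191.86233245]
 [  0.           0.           1.        ]]
shift cm [-43.88 -18.01  -9.11] yaw now 66.4 az 51.4 tiltfix ax,ay deg [-0.1 -0. ] t 0.1 F [ 0.25 -0.21  0.46] pos [0.2099 0.4806 0.2386] q [ 1.16  0.26 -0.14  1.17  0.    1.57] w 0.085
```

```bash
python3 -m handwheel '[{"x":-4,"y":-1.6,"z":-0.9},{"x":-4,"y":-1.6,"z":-0.9},{"x":-4,"y":-1.6,"z":-0.9},{"x":-4,"y":-1.6,"z":-0.9},{"x":-4,"y":-1.6,"z":-0.9},{"x":-4,"y":-1.6,"z":-0.9},{"x":-4,"y":-1.6,"z":-0.9},{"x":-4,"y":-1.6,"z":-0.9},{"x":-4,"y":-1.6,"z":-0.9},{"x":-4,"y":-1.6,"z":-0.9},{"x":-4,"y":-2},{}]'
python3 -m handwheel '[{"az":8.5},{"az":8.5},{"az":8.5},{"az":8.5},{"az":8.5},{"az":8.5},{},{},{}]'
python3 - <<'E'
from h import *
goto([.54,.14,.33],15)
cv2.imwrite("pics/w1.png",snapshot("wrist")[:,:,::-1])
E
```

```text
shift cm [-43.88 -18.01  -9.11] yaw now 66.4 az 51.4 tiltfix ax,ay deg [-0.1 -0. ] t 0.1 F [ 0.25 -0.21  0.46] pos [0.2099 0.4806 0.2386] q [ 1.16  0.26 -0.14  1.17  0.    1.57] w 0.085validation failed for argument at $[0]...
validation failed for argument at $[0]...
```

View pics/w1.png

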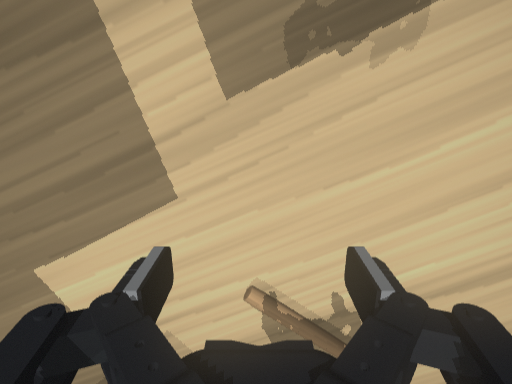

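The rows were refused, so the arm hasn't moved; this view shows only the countertop and the hammer's handle. Every row probably needs all seven keys.

```bash
python3 -m handwheel '[{"x":-4,"y":-1.6,"z":-0.9,"ax":0,"ay":0,"az":0,"claw":8.5}]'; python3 -m handwheel --help | head -20
```

```text
clock: 0.25
tcp_pos: [0.2384, 0.4521, 0.2468]
tcp_rot: [-0.633, -3.075, 0.002]
force: [1.7, -1.1, 0.4]
grip_width: 0.0848invalid input: not JSON, or not a number
```

```bash
python3 -m handwheel '[{"x":-4,"y":-1.6,"z":-0.9,"ax":0,"ay":0,"az":0,"claw":8.5},{"x":-4,"y":-1.6,"z":-0.9,"ax":0,"ay":0,"az":0,"claw":8.5},{"x":-4,"y":-1.6,"z":-0.9,"ax":0,"ay":0,"az":0,"claw":8.5},{"x":-4,"y":-1.6,"z":-0.9,"ax":0,"ay":0,"az":0,"claw":8.5},{"x":-4,"y":-1.6,"z":-0.9,"ax":0,"ay":0,"az":0,"claw":8.5},{"x":-4,"y":-1.6,"z":-0.9,"ax":0,"ay":0,"az":0,"claw":8.5},{"x":-4,"y":-1.6,"z":-0.9,"ax":0,"ay":0,"az":0,"claw":8.5},{"x":-4,"y":-1.6,"z":-0.9,"ax":0,"ay":0,"az":0,"claw":8.5},{"x":-4,"y":-1.6,"z":-0.9,"ax":0,"ay":0,"az":0,"claw":8.5},{"x":-4,"y":-1.6,"z":0,"ax":0,"ay":0,"az":0,"claw":8.5},{"x":0,"y":0,"z":0,"ax":0,"ay":0,"az":0,"claw":8.5}]'
python3 -m handwheel '[{"x":0,"y":0,"z":0,"ax":0,"ay":0,"az":8.5,"claw":8.5},{"x":0,"y":0,"z":0,"ax":0,"ay":0,"az":8.5,"claw":8.5},{"x":0,"y":0,"z":0,"ax":0,"ay":0,"az":8.5,"claw":8.5},{"x":0,"y":0,"z":0,"ax":0,"ay":0,"az":8.5,"claw":8.5},{"x":0,"y":0,"z":0,"ax":0,"ay":0,"az":8.5,"claw":8.5},{"x":0,"y":0,"z":0,"ax":0,"ay":0,"az":8.5,"claw":8.5},{"x":0,"y":0,"z":0,"ax":0,"ay":0,"az":0,"claw":8.5},{"x":0,"y":0,"z":0,"ax":0,"ay":0,"az":0,"claw":8.5}]'
python3 - <<'E'
from h import *
goto([.54,.14,.33],15)
p=camera_params("wrist");np.save("w2.npy",p,allow_pickle=True)
cv2.imwrite("pics/w2.png",snapshot("wrist")[:,:,::-1])
E
```

```text
clock: 1.35
tcp_pos: [0.5461, 0.1401, 0.3284]
tcp_rot: [0.651, 3.072, -0.002]
force: [-0.9, -0.1, -0.7]
grip_width: 0.0848
clock: 2.15
tcp_pos: [0.5424, 0.1441, 0.329]
tcp_rot: [-1.899, -2.502, 0.001]
force: [0.5, 0.3, -0.2]
grip_width: 0.0851
shift cm [-0.33 -0.34 -0.1 ] yaw now 15.61 az 0.61 tiltfix ax,ay deg [-0.05 -0.01] t 2.15 F [ 0.46  0.29 -0.17] pos [0.5424 0.1441 0.329 ] q [0.26 0.31 0.16 1.42 0.   1.56] w 0.0851
```

View pics/w2.png

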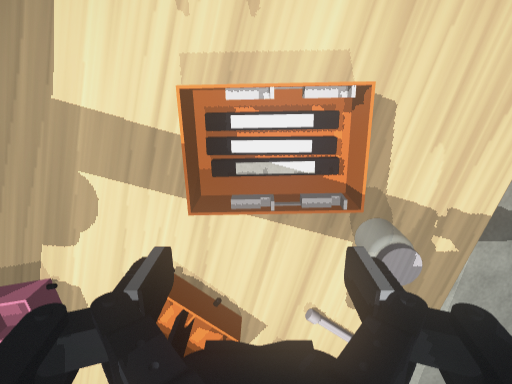

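The wrist view shows the bin rim with corners near (178,86), (375,82), (363,213) and (189,214). The stop ends of the pads, near (355,90) and (345,203), are on the image right, so bin +x is confirmed.

Run:
```python
from h import *
im=cv2.imread("pics/w2.png")[:,:,::-1].copy(); p=np.load("w2.npy",allow_pickle=True).item()
m=orange(im,(4,130,60),(16,255,255)); m[215:]=0; m[:,390:]=0; m=cv2.morphologyEx(m,cv2.MORPH_CLOSE,np.ones((5,5)))
c=max(cv2.findContours(m,cv2.RETR_EXTERNAL,cv2.CHAIN_APPROX_NONE)[0],key=cv2.contourArea)
w=ray(p,c[:,0],.08); r=cv2.minAreaRect((w*1000).astype(np.float32)); print(cv2.boundingRect(c),r,cv2.boxPoints(r).round(1).tolist(),p["xyz"])
q=cv2.approxPolyDP(cv2.convexHull(c),6,True)[:,0]; Q=ray(p,q,.08)*1000; print(q.tolist(),Q.round(1).tolist(),[np.linalg.norm(Q[i]-Q[i-1]).round(1) for i in range(len(Q))],Q.mean(0))
a=r[2] if r[2]<45 else r[2]-90
C=np.array(r[0])/1000; A=R.from_euler("z",a,degrees=True).as_matrix()
g=cv2.cvtColor(im,cv2.COLOR_RGB2GRAY)
for y in(.074,-.074):
    xs=np.arange(-.09,.121,.003); P=np.c_[xs,xs*0+y,xs*0+.068]@A.T+[*C,0]
    uv=proj(p,P).astype(np.float32); v=cv2.remap(g,uv[:,:1],uv[:,1:],cv2.INTER_LINEAR).ravel()
    s=cv2.remap(cv2.cvtColor(im,cv2.COLOR_RGB2HSV)[:,:,1],uv[:,:1],uv[:,1:],cv2.INTER_LINEAR).ravel()
    print(y,[(int(x*1000),int(k),int(l)) for x,k,l in zip(xs.round(3),v,s)])
```

```text
(176, 82, 200, 133) ((560.9320678710938, 157.83529663085938), (242.92514038085938, 170.23175048828125), 16.74013900756836) [[420.1000061035156, 204.39999389648438], [469.1000061035156, 41.29999923706055], [701.7999877929688, 111.30000305175781], [652.7000122070312, 274.29998779296875]] [0.52199319 0.21796052 0.46445461]
[[375, 82], [362, 212], [188, 214], [177, 85]] [[652.7, 273.0], [700.3, 111.1], [469.4, 43.1], [422.6, 204.8]] [np.float64(240.1), np.float64(168.7), np.float64(240.7), np.float64(168.4)] [561.23915495 157.97634756]
0.074 [(-90, 127, 171), (-87, 128, 170), (-84, 127, 170), (-81, 127, 170), (-78, 128, 169), (-75, 128, 169), (-72, 127, 167), (-69, 127, 168), (-66, 128, 167), (-63, 162, 115), (-60, 233, 2), (-57, 233, 2), (-54, 232, 1), (-51, 232, 1), (-48, 232, 1), (-45, 232, 1), (-42, 232, 2), (-39, 232, 2), (-36, 232, 2), (-33, 231, 1), (-30, 231, 1), (-27, 232, 2), (-24, 231, 1), (-21, 223, 1), (-18, 172, 6), (-15, 196, 4), (-12, 230, 1), (-9, 210, 3), (-6, 206, 3), (-3, 233, 1), (0, 146, 138), (3, 131, 157), (6, 131, 157), (9, 131, 157), (12, 131, 157), (15, 132, 15
[... 899 characters left out ...]
53, 9), (-18, 139, 12), (-15, 139, 12), (-12, 139, 12), (-9, 138, 11), (-6, 142, 13), (-3, 175, 7), (0, 118, 17), (3, 107, 19), (6, 107, 18), (9, 107, 21), (12, 105, 22), (15, 106, 21), (18, 105, 24), (21, 105, 24), (24, 105, 25), (27, 108, 22), (30, 108, 23), (33, 108, 26), (36, 100, 21), (39, 157, 9), (42, 157, 8), (45, 152, 9), (48, 158, 7), (51, 158, 7), (54, 140, 8), (57, 160, 8), (60, 142, 8), (63, 150, 9), (66, 161, 8), (69, 143, 10), (72, 159, 8), (75, 163, 7), (78, 145, 9), (81, 137, 11), (84, 136, 10), (87, 136, 9), (90, 135, 7), (93, 91, 24), (96, 105, 17), (99, 173, 6), (102, 120, 80), (105, 82, 153), (108, 82, 152), (111, 77, 148), (114, 73, 143), (117, 74, 142), (120, 74, 140)]
```

Bin: centre (0.561, 0.158), yaw about 16.6°. The notches are at x ≈ −13 and +87 mm in the bin frame, so the tote centre ends up about +12 mm. Now to hover over the tote.

```bash
python3 -m handwheel '[{"x":0,"y":0,"z":0,"ax":0,"ay":0,"az":8,"claw":8.5},{"x":0,"y":0,"z":0,"ax":0,"ay":0,"az":8,"claw":8.5},{"x":0,"y":0,"z":0,"ax":0,"ay":0,"az":8,"claw":8.5},{"x":0,"y":0,"z":0,"ax":0,"ay":0,"az":8,"claw":8.5},{"x":0,"y":0,"z":0,"ax":0,"ay":0,"az":6.4,"claw":8.5}]'
python3 -m handwheel '[{"x":-3.65,"y":0.93,"z":0.9,"ax":0,"ay":0,"az":0,"claw":8.5},{"x":-3.65,"y":0.93,"z":0.9,"ax":0,"ay":0,"az":0,"claw":8.5},{"x":-3.65,"y":0.93,"z":0.9,"ax":0,"ay":0,"az":0,"claw":8.5},{"x":-3.65,"y":0.93,"z":0.9,"ax":0,"ay":0,"az":0,"claw":8.5},{"x":-3.65,"y":0.93,"z":0.9,"ax":0,"ay":0,"az":0,"claw":8.5},{"x":-3.65,"y":0.93,"z":0.9,"ax":0,"ay":0,"az":0,"claw":8.5},{"x":-3.65,"y":0.93,"z":0.9,"ax":0,"ay":0,"az":0,"claw":8.5},{"x":-3.65,"y":0.93,"z":0.9,"ax":0,"ay":0,"az":0,"claw":8.5},{"x":-3.65,"y":0.93,"z":0.7,"ax":0,"ay":0,"az":0,"claw":8.5},{"x":0,"y":0,"z":0,"ax":0,"ay":0,"az":0,"claw":8.5},{"x":0,"y":0,"z":0,"ax":0,"ay":0,"az":0,"claw":8.5}]'
python3 - <<'E'
from h import *
goto([.492,-.191,.25],-22.8)
p=camera_params("wrist");np.save("w3.npy",p,allow_pickle=True)
im=snapshot("wrist"); cv2.imwrite("pics/w3.png",im[:,:,::-1])
m=orange(im,(4,130,60),(16,255,255)); m[:,:130]=0;m[:,385:]=0;m[260:]=0
m=cv2.morphologyEx(m,cv2.MORPH_CLOSE,np.ones((7,7)))
c=max(cv2.findContours(m,cv2.RETR_EXTERNAL,cv2.CHAIN_APPROX_NONE)[0],key=cv2.contourArea)
q=cv2.approxPolyDP(cv2.convexHull(c),6,True)[:,0]; Q=ray(p,q,.06)*1000; print(q.tolist(),Q.round(1).tolist(),[np.linalg.norm(Q[i]-Q[i-1]).round(1) for i in range(len(Q))],[np.degrees(np.arctan2(*(Q[i]-Q[i-1])[::-1])).round(1) for i in range(len(Q))],Q.mean(0))
E
```

```text
clock: 2.7
tcp_pos: [0.5427, 0.1438, 0.3292]
tcp_rot: [-2.622, -1.73, 0.0]
force: [-0.2, 0.2, 0.7]
grip_width: 0.0851
clock: 3.8
tcp_pos: [0.4912, -0.1918, 0.25]
tcp_rot: [-2.619, -1.733, 0.0]
force: [0.6, 0.5, 1.5]
grip_width: 0.085
shift cm [0.1  0.04 0.  ] yaw now -23.03 az -0.23 tiltfix ax,ay deg [-0.05 -0.03] t 3.8 F [0.56 0.53 1.53] pos [ 0.4912 -0.1918  0.25  ] q [-0.37  0.26 -0.11  1.2   0.    1.6 ] w 0.085
[[342, 113], [333, 219], [190, 220], [182, 114]] [[596.7, -170.0], [549.2, -281.2], [393.3, -216.7], [440.6, -105.0]] [np.float64(169.1), np.float64(120.9), np.float64(168.7), np.float64(121.3)] [np.float64(-22.6), np.float64(-113.1), np.float64(157.5), np.float64(67.1)] [ 494.93927734 -193.24273334]
```

View pics/w3.png

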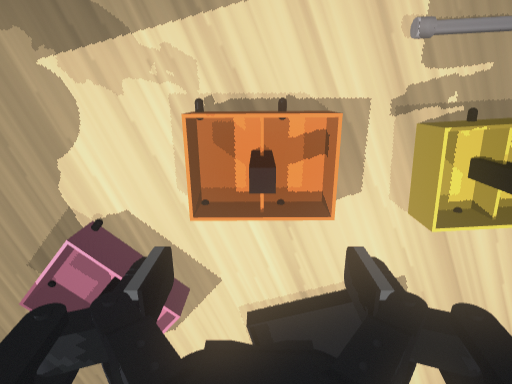

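The wrist view shows the tote quad (342,113) to (182,114), with its feet towards the image left, so tote +x is at yaw 157.4° and its centre at (0.495, −0.193). Descending and gripping.

```bash
python3 -m handwheel '[{"x":0,"y":0.4,"z":0,"ax":0,"ay":0,"az":-0.4,"claw":8.5},{"x":0,"y":0,"z":3.5,"ax":0,"ay":0,"az":0,"claw":8.5},{"x":0,"y":0,"z":3.5,"ax":0,"ay":0,"az":0,"claw":8.5},{"x":0,"y":0,"z":3.5,"ax":0,"ay":0,"az":0,"claw":8.5},{"x":0,"y":0,"z":3.5,"ax":0,"ay":0,"az":0,"claw":8.5},{"x":0,"y":0,"z":2.6,"ax":0,"ay":0,"az":0,"claw":8.5},{"x":0,"y":0,"z":1,"ax":0,"ay":0,"az":0,"claw":8.5},{"x":0,"y":0,"z":0,"ax":0,"ay":0,"az":0,"claw":8.5},{"x":0,"y":0,"z":0,"ax":0,"ay":0,"az":0,"claw":8.5}]'
python3 -c "
from h import *
goto([.495,-.193,.074],-22.6)"
python3 -m handwheel '[{"x":0,"y":0,"z":0,"ax":0,"ay":0,"az":0,"claw":1.5},{"x":0,"y":0,"z":0,"ax":0,"ay":0,"az":0,"claw":1.5},{"x":0,"y":0,"z":0,"ax":0,"ay":0,"az":0,"claw":1.5},{"x":0,"y":0,"z":0,"ax":0,"ay":0,"az":0,"claw":1.5},{"x":0,"y":0,"z":0,"ax":0,"ay":0,"az":0,"claw":1.5},{"x":0,"y":0,"z":0,"ax":0,"ay":0,"az":0,"claw":1.5},{"x":0,"y":0,"z":0,"ax":0,"ay":0,"az":0,"claw":1.5},{"x":0,"y":0,"z":0,"ax":0,"ay":0,"az":0,"claw":1.5}]'
python3 -c "
from h import *
goto([.495,-.193,.074],-22.6)"
```

```text
clock: 4.75
tcp_pos: [0.4966, -0.1928, 0.0755]
tcp_rot: [2.611, 1.744, 0.002]
force: [0.3, 0.4, 0.6]
grip_width: 0.0851
shift cm [-0.08 -0.14  0.15] yaw now -22.53 az 0.07 tiltfix ax,ay deg [ 0.11 -0.01] t 4.75 F [0.31 0.4  0.6 ] pos [ 0.4966 -0.1928  0.0755] q [-0.37  0.4  -0.4   0.77  0.    1.59] w 0.0851
clock: 5.55
tcp_pos: [0.4954, -0.1931, 0.0749]
tcp_rot: [2.613, 1.743, 0.0]
force: [-2.1, 1.1, 5.3]
grip_width: 0.0253
shift cm [-0.01 -0.04  0.09] yaw now -22.6 az -0.0 tiltfix ax,ay deg [0.04 0.  ] t 5.55 F [-2.15  1.05  5.34] pos [ 0.4954 -0.1931  0.0749] q [-0.37  0.4  -0.4   0.77 -0.    1.59] w 0.0253
```

```bash
python3 -m handwheel '[{"x":0,"y":0,"z":-1,"ax":0,"ay":0,"az":0,"claw":1.5},{"x":0,"y":0,"z":-2,"ax":0,"ay":0,"az":0,"claw":1.5},{"x":0,"y":0,"z":-3,"ax":0,"ay":0,"az":0,"claw":1.5},{"x":0,"y":0,"z":-3,"ax":0,"ay":0,"az":0,"claw":1.5},{"x":0,"y":0,"z":-3,"ax":0,"ay":0,"az":0,"claw":1.5},{"x":0,"y":0,"z":-3,"ax":0,"ay":0,"az":0,"claw":1.5},{"x":0,"y":0,"z":0,"ax":0,"ay":0,"az":0,"claw":1.5},{"x":0,"y":0,"z":0,"ax":0,"ay":0,"az":0,"claw":1.5}]'
python3 -m handwheel '[{"x":0,"y":0,"z":0,"ax":0,"ay":0,"az":-4,"claw":1.5},{"x":0,"y":0,"z":0,"ax":0,"ay":0,"az":-8,"claw":1.5},{"x":0,"y":0,"z":0,"ax":0,"ay":0,"az":-8,"claw":1.5},{"x":0,"y":0,"z":0,"ax":0,"ay":0,"az":-8,"claw":1.5},{"x":0,"y":0,"z":0,"ax":0,"ay":0,"az":-8,"claw":1.5},{"x":0,"y":0,"z":0,"ax":0,"ay":0,"az":-8,"claw":1.5},{"x":0,"y":0,"z":0,"ax":0,"ay":0,"az":-8,"claw":1.5},{"x":0,"y":0,"z":0,"ax":0,"ay":0,"az":-8,"claw":1.5},{"x":0,"y":0,"z":0,"ax":0,"ay":0,"az":-8,"claw":1.5},{"x":0,"y":0,"z":0,"ax":0,"ay":0,"az":-8,"claw":1.5},{"x":0,"y":0,"z":0,"ax":0,"ay":0,"az":-8,"claw":1.5},{"x":0,"y":0,"z":0,"ax":0,"ay":0,"az":-4,"claw":1.5}]'
python3 -c "
from h import *
goto([.495,-.193,.074],196.6)"
```

```text
clock: 6.35
tcp_pos: [0.495, -0.1929, 0.2237]
tcp_rot: [-2.613, -1.743, 0.0]
force: [-0.2, -0.2, -6.9]
grip_width: 0.0254
clock: 7.55
tcp_pos: [0.4934, -0.1922, 0.2212]
tcp_rot: [-0.662, -3.065, -0.001]
force: [-0.2, 0.4, -4.7]
grip_width: 0.0251
shift cm [-0.26 -0.   14.72] yaw now 65.63 az -130.97 tiltfix ax,ay deg [-0.02 -0.34] t 7.55 F [-0.24  0.42 -4.72] pos [ 0.4934 -0.1922  0.2212] q [-0.37  0.28 -0.16  1.14  0.    0.05] w 0.0251
```

```bash
python3 -m handwheel '[{"x":0,"y":0,"z":0,"ax":0,"ay":0,"az":-6,"claw":1.5},{"x":0,"y":0,"z":0,"ax":0,"ay":0,"az":-8,"claw":1.5},{"x":0,"y":0,"z":0,"ax":0,"ay":0,"az":-8,"claw":1.5},{"x":0,"y":0,"z":0,"ax":0,"ay":0,"az":-8,"claw":1.5},{"x":0,"y":0,"z":0,"ax":0,"ay":0,"az":-8,"claw":1.5},{"x":0,"y":0,"z":0,"ax":0,"ay":0,"az":-8,"claw":1.5},{"x":0,"y":0,"z":0,"ax":0,"ay":0,"az":-8,"claw":1.5},{"x":0,"y":0,"z":0,"ax":0,"ay":0,"az":-8,"claw":1.5},{"x":0,"y":0,"z":0,"ax":0,"ay":0,"az":-8,"claw":1.5},{"x":0,"y":0,"z":0,"ax":0,"ay":0,"az":-8,"claw":1.5},{"x":0,"y":0,"z":0,"ax":0,"ay":0,"az":-8,"claw":1.5},{"x":0,"y":0,"z":0,"ax":0,"ay":0,"az":-8,"claw":1.5}]'
python3 -m handwheel '[{"x":0,"y":0,"z":0,"ax":0,"ay":0,"az":-8,"claw":1.5},{"x":0,"y":0,"z":0,"ax":0,"ay":0,"az":-8,"claw":1.5},{"x":0,"y":0,"z":0,"ax":0,"ay":0,"az":-8,"claw":1.5},{"x":0,"y":0,"z":0,"ax":0,"ay":0,"az":-8,"claw":1.5},{"x":0,"y":0,"z":0,"ax":0,"ay":0,"az":-5,"claw":1.5},{"x":0,"y":0,"z":0,"ax":0,"ay":0,"az":0,"claw":1.5},{"x":0,"y":0,"z":0,"ax":0,"ay":0,"az":0,"claw":1.5}]'
python3 -c "
from h import *
goto([.561-.014*.958,.158-.014*.286,.225],196.6)"
```

```text
clock: 8.75
tcp_pos: [0.4934, -0.1922, 0.2212]
tcp_rot: [1.794, -2.575, -0.008]
force: [-0.3, 0.2, -5.4]
grip_width: 0.0255
clock: 9.45
tcp_pos: [0.4941, -0.1925, 0.2224]
tcp_rot: [2.513, -1.884, -0.006]
force: [0.6, 0.3, -5.4]
grip_width: 0.0251
shift cm [-31.76 -14.86  -0.24] yaw now -163.7 az -0.3 tiltfix ax,ay deg [0.17 0.13] t 9.45 F [ 0.58  0.32 -5.45] pos [ 0.4941 -0.1925  0.2224] q [-0.37  0.28 -0.16  1.14  0.   -2.23] w 0.0251
```

```bash
python3 -m handwheel '[{"x":-1.6,"y":-0.75,"z":0,"ax":0,"ay":0,"az":-0.3,"claw":1.5},{"x":-3,"y":-1.4,"z":0,"ax":0,"ay":0,"az":0,"claw":1.5},{"x":-3,"y":-1.4,"z":0,"ax":0,"ay":0,"az":0,"claw":1.5},{"x":-3,"y":-1.4,"z":0,"ax":0,"ay":0,"az":0,"claw":1.5},{"x":-3,"y":-1.4,"z":0,"ax":0,"ay":0,"az":0,"claw":1.5},{"x":-3,"y":-1.4,"z":0,"ax":0,"ay":0,"az":0,"claw":1.5},{"x":-3,"y":-1.4,"z":0,"ax":0,"ay":0,"az":0,"claw":1.5},{"x":-3,"y":-1.4,"z":0,"ax":0,"ay":0,"az":0,"claw":1.5},{"x":-3,"y":-1.4,"z":0,"ax":0,"ay":0,"az":0,"claw":1.5},{"x":-3,"y":-1.4,"z":0,"ax":0,"ay":0,"az":0,"claw":1.5},{"x":-2,"y":-1,"z":0,"ax":0,"ay":0,"az":0,"claw":1.5},{"x":-1.2,"y":-0.55,"z":0,"ax":0,"ay":0,"az":0,"claw":1.5}]'
python3 -m handwheel '[{"x":0,"y":0,"z":0,"ax":0,"ay":0,"az":0,"claw":1.5},{"x":0,"y":0,"z":0,"ax":0,"ay":0,"az":0,"claw":1.5},{"x":0,"y":0,"z":0,"ax":0,"ay":0,"az":0,"claw":1.5},{"x":0,"y":0,"z":0,"ax":0,"ay":0,"az":0,"claw":1.5}]'
python3 - <<'E'
from h import *
goto([.561-.014*.958,.158-.014*.286,.225],196.6)
p=camera_params("top"); np.save("w4.npy",camera_params("wrist"),allow_pickle=True)
a=cv2.resize(snapshot("top")[100:240,130:260],None,fx=4,fy=4,interpolation=cv2.INTER_CUBIC)[:384]
b=snapshot("wrist"); cv2.imwrite("pics/w4.png",b[:,:,::-1]); 
cv2.imwrite("pics/c4.png",b[:,:,::-1])
E
```

```text
clock: 10.65
tcp_pos: [0.5465, 0.1563, 0.2233]
tcp_rot: [2.521, -1.874, -0.001]
force: [-0.1, -0.8, -6.2]
grip_width: 0.0253
clock: 11.05
tcp_pos: [0.5465, 0.1533, 0.2243]
tcp_rot: [2.519, -1.877, 0.0]
force: [1.2, -0.5, -5.9]
grip_width: 0.0257
shift cm [-0.04 -0.12 -0.07] yaw now -163.39 az 0.01 tiltfix ax,ay deg [ 0.02 -0.02] t 11.05 F [ 1.25 -0.48 -5.9 ] pos [0.5465 0.1533 0.2243] q [ 0.27  0.34 -0.06  1.17 -0.   -1.59] w 0.0257
```

View pics/c4.png

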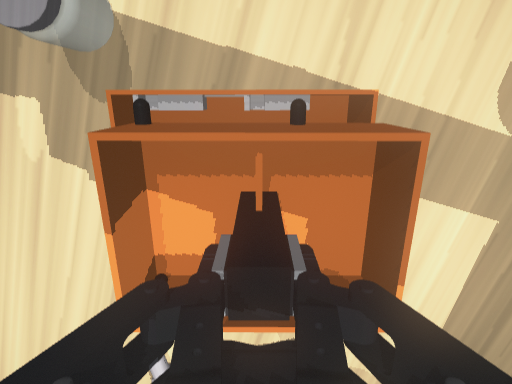

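The tote hangs the right way round: its feet at (142,110) and (298,110) put its foot end on the image left, which is bin +x. Its rim edge at row 133 is parallel to the bin edge at row 91. I'll check yaw and lateral offset numerically.

Run:
```python
from h import *
p=np.load("w4.npy",allow_pickle=True).item(); im=cv2.imread("pics/w4.png")[:,:,::-1].copy()
m=orange(im,(4,130,60),(16,255,255)); A=R.from_euler("z",-16.6,degrees=True).as_matrix()[:2,:2]
def top(cols,lo): return np.array([[u,lo+np.argmax(m[lo:200,u]>0)] for u in cols],float)
def fit(uv,z):
    w=(ray(p,uv,z)-[.561,.158])@A.T*1000; k=np.polyfit(w[:,0],w[:,1],1); print("y at centre",np.polyval(k,0),"ang deg",np.degrees(np.arctan(k[0])),"resid",np.std(w[:,1]-np.polyval(k,w[:,0])))
fit(top(range(120,370,5),80),.08)      # bin -? rim outer edge (z .08)
# tote rim: brighter line below row 125
hsv=cv2.cvtColor(im,cv2.COLOR_RGB2HSV)
for u in (170,250,340): print([tuple(map(int,hsv[r,u])) for r in range(118,146,2)])
# ends of tote rim at row 136: leftmost/rightmost orange
r=136; xs=np.where(m[r]>0)[0]; print(xs.min(),xs.max(),((ray(p,[[xs.min(),r],[xs.max(),r]],.2094)-[.561,.158])@A.T*1000))
```

```text
y at centre -84.69241481577097 ang deg 0.15671432945791136 resid 0.18657176277430593
[(11, 177, 153), (11, 178, 153), (11, 177, 147), (11, 176, 132), (11, 176, 133), (11, 177, 131), (11, 178, 132), (11, 182, 160), (11, 183, 187), (11, 182, 188), (12, 184, 187), (12, 182, 177), (12, 181, 152), (12, 181, 152)]
[(11, 173, 156), (11, 173, 155), (11, 174, 148), (11, 171, 134), (11, 173, 134), (11, 171, 134), (12, 176, 133), (11, 176, 152), (11, 179, 189), (11, 182, 188), (11, 181, 189), (11, 179, 178), (11, 178, 155), (12, 180, 154)]
[(12, 174, 155), (12, 176, 154), (12, 176, 148), (12, 175, 134), (11, 172, 135), (12, 173, 134), (11, 175, 134), (11, 180, 152), (12, 182, 186), (12, 183, 187), (12, 182, 186), (12, 183, 176), (12, 182, 153), (12, 179, 154)]
88 429 [[  69.98092699  -60.20779207]
 [-100.28622179  -60.47816263]]
```

Bin pose confirmed: edge at −84.7 mm against −85 expected, yaw off by 0.16°. The tote is parallel, about 1 mm towards −y, with its centre at x ≈ −15 mm. Correcting that and lowering.

```bash
python3 -m handwheel '[{"x":-0.1,"y":-0.1,"z":1,"ax":0,"ay":0,"az":0,"claw":1.5},{"x":0,"y":0,"z":1.5,"ax":0,"ay":0,"az":0,"claw":1.5},{"x":0,"y":0,"z":1.5,"ax":0,"ay":0,"az":0,"claw":1.5},{"x":0,"y":0,"z":1.5,"ax":0,"ay":0,"az":0,"claw":1.5},{"x":0,"y":0,"z":1,"ax":0,"ay":0,"az":0,"claw":1.5},{"x":0,"y":0,"z":0.8,"ax":0,"ay":0,"az":0,"claw":1.5},{"x":0,"y":0,"z":0.5,"ax":0,"ay":0,"az":0,"claw":1.5},{"x":0,"y":0,"z":0,"ax":0,"ay":0,"az":0,"claw":1.5},{"x":0,"y":0,"z":0,"ax":0,"ay":0,"az":0,"claw":1.5},{"x":0,"y":0,"z":0,"ax":0,"ay":0,"az":0,"claw":1.5}]'
python3 -c "
from h import *
goto([.561-.014*.958,.158-.014*.286,.1359],196.6)"
```

```text
clock: 12.15
tcp_pos: [0.548, 0.1559, 0.147]
tcp_rot: [-2.52, 1.874, -0.001]
force: [0.4, -0.5, -5.3]
grip_width: 0.0253
shift cm [0.17 0.09 1.11] yaw now -163.29 az 0.11 tiltfix ax,ay deg [-0.09  0.  ] t 12.15 F [ 0.43 -0.48 -5.26] pos [0.548  0.1559 0.147 ] q [ 0.28  0.39 -0.2   0.98  0.   -1.59] w 0.0253
```

```bash
python3 -m handwheel '[{"x":0.05,"y":0,"z":0.3,"ax":0,"ay":0,"az":0.1,"claw":1.5},{"x":0,"y":0,"z":0.3,"ax":0,"ay":0,"az":0,"claw":1.5},{"x":0,"y":0,"z":0.2,"ax":0,"ay":0,"az":0,"claw":1.5},{"x":0,"y":0,"z":0,"ax":0,"ay":0,"az":0,"claw":1.5},{"x":0,"y":0,"z":0,"ax":0,"ay":0,"az":0,"claw":1.5}]'
python3 -m handwheel '[{"x":0,"y":0,"z":0.1,"ax":0,"ay":0,"az":0,"claw":1.5},{"x":0,"y":0,"z":0,"ax":0,"ay":0,"az":0,"claw":1.5}]'
python3 -m handwheel '[{"x":0,"y":0,"z":0.1,"ax":0,"ay":0,"az":0,"claw":1.5},{"x":0,"y":0,"z":0,"ax":0,"ay":0,"az":0,"claw":1.5}]'
python3 -c "
from h import *
goto([.561-.014*.958,.158-.014*.286,.1359],196.6)"
```

```text
clock: 12.65
tcp_pos: [0.5474, 0.1552, 0.1382]
tcp_rot: [2.519, -1.877, -0.0]
force: [-0.1, -0.1, -4.5]
grip_width: 0.0254
clock: 12.85
tcp_pos: [0.5475, 0.1552, 0.1373]
tcp_rot: [2.519, -1.877, 0.0]
force: [0.8, 0.4, -5.3]
grip_width: 0.0255
clock: 13.05
tcp_pos: [0.5475, 0.1552, 0.1362]
tcp_rot: [2.519, -1.877, -0.0]
force: [-0.6, -0.1, -4.6]
grip_width: 0.0255
shift cm [0.12 0.02 0.03] yaw now -163.39 az 0.01 tiltfix ax,ay deg [0.01 0.  ] t 13.05 F [-0.58 -0.07 -4.61] pos [0.5475 0.1552 0.1362] q [ 0.28  0.4  -0.22  0.96  0.   -1.58] w 0.0255
```

```bash
for i in 1 2 3; do python3 -m handwheel '[{"x":0,"y":0,"z":0.05,"ax":0,"ay":0,"az":0,"claw":1.5},{"x":0,"y":0,"z":0,"ax":0,"ay":0,"az":0,"claw":1.5}]' | egrep "pos|force"; done
```

```text
tcp_pos: [0.5475, 0.1552, 0.1359]
force: [-0.6, 0.1, -4.0]
tcp_pos: [0.5476, 0.1552, 0.1358]
force: [-1.8, -0.5, -0.1]
tcp_pos: [0.5476, 0.1552, 0.1357]
force: [-3.9, -1.9, 6.1]
```

Touchdown is at z = 0.1358, as predicted. I'll ease to light contact and start sliding (bin +x = tool −y).

```bash
python3 -m handwheel '[{"x":0,"y":0,"z":-0.05,"ax":0,"ay":0,"az":0,"claw":1.5},{"x":0,"y":0,"z":0,"ax":0,"ay":0,"az":0,"claw":1.5},{"x":0,"y":0,"z":0,"ax":0,"ay":0,"az":0,"claw":1.5}]'
for i in 1 2 3; do python3 -m handwheel '[{"x":0,"y":-0.1,"z":0,"ax":0,"ay":0,"az":0,"claw":1.5},{"x":0,"y":-0.1,"z":0,"ax":0,"ay":0,"az":0,"claw":1.5},{"x":0,"y":0,"z":0,"ax":0,"ay":0,"az":0,"claw":1.5}]' | egrep "pos|force"; done
python3 -c "
from h import *
goto([.561+.012*.958,.158+.012*.286,.1359],196.6)"
```

```text
clock: 13.95
tcp_pos: [0.5476, 0.1552, 0.1357]
tcp_rot: [-2.519, 1.877, -0.0]
force: [-3.5, -0.3, 5.3]
grip_width: 0.0255
tcp_pos: [0.5479, 0.1553, 0.1357]
force: [-7.4, -1.8, 8.0]
tcp_pos: [0.5498, 0.1559, 0.1358]
force: [-7.6, -3.2, 9.2]
tcp_pos: [0.5518, 0.1565, 0.1357]
force: [-6.9, -2.6, 8.7]
shift cm [ 0.12 -2.13 -0.02] yaw now -163.39 az 0.01 tiltfix ax,ay deg [ 0.14 -0.  ] t 14.85 F [-6.93 -2.56  8.73] pos [0.5518 0.1565 0.1357] q [ 0.28  0.4  -0.2   0.97 -0.   -1.58] w 0.0253
```

```bash
for i in 1 2; do python3 -m handwheel '[{"x":0,"y":0,"z":-0.05,"ax":0,"ay":0,"az":0,"claw":1.5},{"x":0,"y":0,"z":0,"ax":0,"ay":0,"az":0,"claw":1.5}]' | egrep "pos|force"; done
for i in 1 2; do python3 -m handwheel '[{"x":0,"y":-0.1,"z":0,"ax":0,"ay":0,"az":0,"claw":1.5},{"x":0,"y":-0.1,"z":0,"ax":0,"ay":0,"az":0,"claw":1.5},{"x":0,"y":0,"z":0,"ax":0,"ay":0,"az":0,"claw":1.5}]' | egrep "pos|force"; done
python3 -c "
from h import *
goto([.561+.012*.958,.158+.012*.286,.1359],196.6)"
```

```text
tcp_pos: [0.5523, 0.1566, 0.1358]
force: [-6.0, -1.5, 5.9]
tcp_pos: [0.5529, 0.1568, 0.1358]
force: [-2.9, -1.9, 0.5]
tcp_pos: [0.5555, 0.1576, 0.1359]
force: [-0.6, -0.6, -1.7]
tcp_pos: [0.5577, 0.1582, 0.136]
force: [0.8, 1.0, -5.0]
shift cm [ 0.11 -1.51  0.01] yaw now -163.4 az 0.0 tiltfix ax,ay deg [-0.04 -0.  ] t 15.85 F [ 0.81  0.98 -5.02] pos [0.5577 0.1582 0.136 ] q [ 0.28  0.41 -0.19  0.97 -0.   -1.58] w 0.0256
```

```bash
python3 -m handwheel '[{"x":0,"y":0,"z":0.03,"ax":0,"ay":0,"az":0,"claw":1.5},{"x":0,"y":0,"z":0,"ax":0,"ay":0,"az":0,"claw":1.5}]' | egrep "pos|force"
for i in 1 2 3 4; do python3 -m handwheel '[{"x":0,"y":-0.1,"z":0,"ax":0,"ay":0,"az":0,"claw":1.5},{"x":0,"y":-0.1,"z":0,"ax":0,"ay":0,"az":0,"claw":1.5},{"x":0,"y":0,"z":0,"ax":0,"ay":0,"az":0,"claw":1.5}]' | egrep "pos|force"; done
python3 -c "
from h import *
goto([.561+.012*.958,.158+.012*.286,.1359],196.6)"
```

```text
tcp_pos: [0.5575, 0.1582, 0.136]
force: [0.3, -0.2, -4.8]
tcp_pos: [0.5592, 0.1587, 0.1359]
force: [-0.2, -0.3, -6.1]
tcp_pos: [0.5612, 0.1593, 0.136]
force: [0.5, -0.0, -5.8]
tcp_pos: [0.5631, 0.1598, 0.136]
force: [0.0, -0.4, -4.8]
tcp_pos: [0.565, 0.1604, 0.136]
force: [0.3, 0.5, -5.6]
shift cm [ 0.12 -0.75  0.01] yaw now -163.39 az 0.01 tiltfix ax,ay deg [-0.01 -0.  ] t 17.25 F [ 0.28  0.52 -5.63] pos [0.565  0.1604 0.136 ] q [ 0.28  0.42 -0.17  0.98 -0.   -1.58] w 0.0252
```

```bash
python3 -m handwheel '[{"x":0,"y":0,"z":0.04,"ax":0,"ay":0,"az":0,"claw":1.5},{"x":0,"y":0,"z":0,"ax":0,"ay":0,"az":0,"claw":1.5}]' | egrep "pos|force"
for i in 1 2 3; do python3 -m handwheel '[{"x":0,"y":-0.1,"z":0,"ax":0,"ay":0,"az":0,"claw":1.5},{"x":0,"y":-0.1,"z":0,"ax":0,"ay":0,"az":0,"claw":1.5},{"x":0,"y":0,"z":0,"ax":0,"ay":0,"az":0,"claw":1.5}]' | egrep "pos|force"; done
python3 -c "
from h import *
goto([.561+.012*.958,.158+.012*.286,.1359],196.6)"
```

```text
tcp_pos: [0.565, 0.1604, 0.1358]
force: [0.0, 0.1, -3.5]
tcp_pos: [0.5669, 0.161, 0.1355]
force: [0.3, 0.0, -6.0]
tcp_pos: [0.5688, 0.1616, 0.1355]
force: [0.2, -0.2, -4.8]
tcp_pos: [0.5707, 0.1622, 0.1356]
force: [-0.2, -0.2, -6.5]
shift cm [ 0.12 -0.15 -0.03] yaw now -163.39 az 0.01 tiltfix ax,ay deg [-0.02  0.  ] t 18.35 F [-0.16 -0.21 -6.47] pos [0.5707 0.1622 0.1356] q [ 0.28  0.43 -0.15  0.98  0.   -1.58] w 0.0253
```

Contact was lost at tote x ≈ +6 mm, so the feet are over the notches. Continuing slowly to feel for the stops.

```bash
for i in 1 2 3 4; do python3 -m handwheel '[{"x":0,"y":-0.1,"z":0,"ax":0,"ay":0,"az":0,"claw":1.5},{"x":0,"y":0,"z":0,"ax":0,"ay":0,"az":0,"claw":1.5}]' | egrep "pos|force"; done
python3 -c "
from h import *
goto([.561+.012*.958,.158+.012*.286,.1359],196.6)"
```

```text
tcp_pos: [0.5716, 0.1624, 0.1356]
force: [0.2, -0.2, -5.6]
tcp_pos: [0.5726, 0.1627, 0.1356]
force: [-1.0, -0.1, -5.8]
tcp_pos: [0.5732, 0.1629, 0.1355]
force: [-0.3, 0.4, -5.8]
tcp_pos: [0.5735, 0.1629, 0.1354]
force: [-2.8, -1.2, -4.2]
shift cm [ 0.11  0.14 -0.05] yaw now -163.38 az 0.02 tiltfix ax,ay deg [ 0.1 -0. ] t 19.15 F [-2.76 -1.25 -4.24] pos [0.5735 0.1629 0.1354] q [ 0.28  0.44 -0.14  0.99 -0.   -1.58] w 0.0255
```

The stops were felt at +13.4 mm, with a 3 N reaction and the motion stalling. Backing off 2 mm to the notch centre and lowering.

```bash
python3 -m handwheel '[{"x":0,"y":0.2,"z":0,"ax":0,"ay":0,"az":0,"claw":1.5},{"x":0,"y":0,"z":0,"ax":0,"ay":0,"az":0,"claw":1.5},{"x":0,"y":0,"z":0.15,"ax":0,"ay":0,"az":0,"claw":1.5},{"x":0,"y":0,"z":0,"ax":0,"ay":0,"az":0,"claw":1.5}]' | egrep "pos|force"
for i in 1 2; do python3 -m handwheel '[{"x":0,"y":0,"z":0.1,"ax":0,"ay":0,"az":0,"claw":1.5},{"x":0,"y":0,"z":0.1,"ax":0,"ay":0,"az":0,"claw":1.5},{"x":0,"y":0,"z":0,"ax":0,"ay":0,"az":0,"claw":1.5}]' | egrep "pos|force"; done
python3 -c "
from h import *
goto([.561+.012*.958,.158+.012*.286,.1279],196.6)"
```

```text
tcp_pos: [0.5727, 0.1627, 0.134]
force: [0.7, -0.5, -5.7]
tcp_pos: [0.5723, 0.1626, 0.1319]
force: [-0.2, 0.2, -5.7]
tcp_pos: [0.5723, 0.1626, 0.1299]
force: [0.2, -0.3, -5.8]
shift cm [0.12 0.01 0.2 ] yaw now -163.39 az 0.01 tiltfix ax,ay deg [0.02 0.  ] t 20.15 F [ 0.24 -0.27 -5.78] pos [0.5723 0.1626 0.1299] q [ 0.28  0.44 -0.16  0.97  0.   -1.58] w 0.0254
```

```bash
python3 -m handwheel '[{"x":0,"y":0,"z":0.1,"ax":0,"ay":0,"az":0,"claw":1.5},{"x":0,"y":0,"z":0.05,"ax":0,"ay":0,"az":0,"claw":1.5},{"x":0,"y":0,"z":0,"ax":0,"ay":0,"az":0,"claw":1.5}]' | egrep "pos|force"
for i in 1 2; do python3 -m handwheel '[{"x":0,"y":0,"z":0.04,"ax":0,"ay":0,"az":0,"claw":1.5},{"x":0,"y":0,"z":0,"ax":0,"ay":0,"az":0,"claw":1.5}]' | egrep "pos|force"; done
```

```text
tcp_pos: [0.5724, 0.1626, 0.1285]
force: [0.8, -0.1, -5.3]
tcp_pos: [0.5724, 0.1626, 0.1282]
force: [0.6, -0.2, -5.3]
tcp_pos: [0.5725, 0.1627, 0.1279]
force: [0.5, -0.2, -5.1]
```

```bash
for i in 1 2; do python3 -m handwheel '[{"x":0,"y":0,"z":0.03,"ax":0,"ay":0,"az":0,"claw":1.5},{"x":0,"y":0,"z":0,"ax":0,"ay":0,"az":0,"claw":1.5}]' | egrep "pos|force"; done
```

```text
tcp_pos: [0.5725, 0.1626, 0.1278]
force: [-0.4, -1.2, -2.2]
tcp_pos: [0.5725, 0.1626, 0.1278]
force: [-2.0, -1.3, 1.2]
```

Seated at z = 0.1278, the notch height. Releasing.

```bash
python3 -m handwheel '[{"x":0,"y":0,"z":0,"ax":0,"ay":0,"az":0,"claw":5},{"x":0,"y":0,"z":0,"ax":0,"ay":0,"az":0,"claw":7},{"x":0,"y":0,"z":0,"ax":0,"ay":0,"az":0,"claw":7},{"x":0,"y":0,"z":0,"ax":0,"ay":0,"az":0,"claw":7},{"x":0,"y":0,"z":0,"ax":0,"ay":0,"az":0,"claw":7},{"x":0,"y":0,"z":0,"ax":0,"ay":0,"az":0,"claw":7}]'
python3 -m handwheel '[{"x":0,"y":0,"z":-1,"ax":0,"ay":0,"az":0,"claw":7},{"x":0,"y":0,"z":-2,"ax":0,"ay":0,"az":0,"claw":7},{"x":0,"y":0,"z":-3,"ax":0,"ay":0,"az":0,"claw":7},{"x":0,"y":0,"z":-3,"ax":0,"ay":0,"az":0,"claw":7},{"x":0,"y":0,"z":-3,"ax":0,"ay":0,"az":0,"claw":7},{"x":0,"y":0,"z":-3,"ax":0,"ay":0,"az":0,"claw":7},{"x":0,"y":0,"z":0,"ax":0,"ay":0,"az":0,"claw":7},{"x":0,"y":0,"z":0,"ax":0,"ay":0,"az":0,"claw":7}]'
python3 - <<'E'
from h import *
p=camera_params("wrist");np.save("w5.npy",p,allow_pickle=True)
im=snapshot("wrist");cv2.imwrite("pics/w5.png",im[:,:,::-1])
s=cv2.resize(snapshot("side")[180:300,140:300],None,fx=3.2,fy=3.2,interpolation=cv2.INTER_CUBIC)
cv2.imwrite("pics/s5.png",s[:,:,::-1])
E
```

```text
clock: 21.85
tcp_pos: [0.5725, 0.1626, 0.1272]
tcp_rot: [-2.519, 1.877, -0.0]
force: [-0.3, -0.2, 0.7]
grip_width: 0.0699
clock: 22.65
tcp_pos: [0.573, 0.1628, 0.2785]
tcp_rot: [-2.517, 1.876, -0.002]
force: [-0.2, 0.2, -0.6]
grip_width: 0.0698
```

View pics/w5.png

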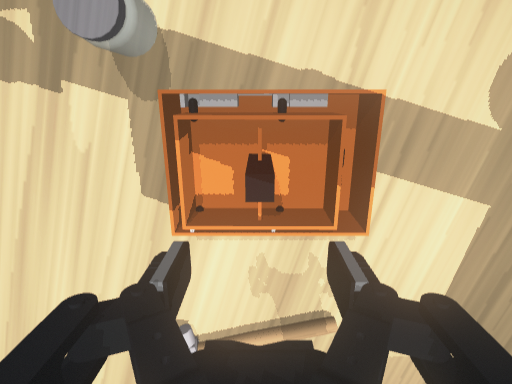

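View pics/s5.png

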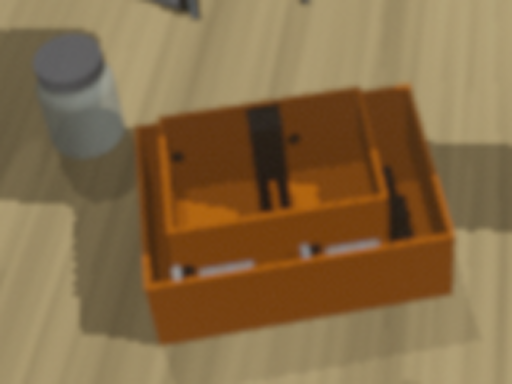

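The wrist view shows the released tote standing level in the bin: rim (175,116) to (338,228), feet at (193,103) and (282,103) in the pads' stop-side notches. The side view agrees, with the jar untouched. One quick numeric check, then I'll hand in.

Run:
```python
from h import *
from rig import workorder
p=np.load("w5.npy",allow_pickle=True).item(); A=R.from_euler("z",-16.6,degrees=True).as_matrix()[:2,:2]
print(((ray(p,[[175,115],[347,115],[338,229],[182,229]],.113)-[.561,.158])@A.T*1000).round(1))
workorder.close_job()
```

```text
[[ 95.2 -60.2]
 [-73.2 -60.5]
 [-74.4  61.4]
 [ 97.7  61.9]]
the job is handed in; nothing more can be done
```

The tote is standing in the runners' notches, turned the stacking way, level and let go. I handed the job in at about 23 s of the 61 s allowed; no verdict was reported.

- **Pick and turn:** I gripped the orange tote by its square post, lifted it, and turned it until its +x lined up with the bin's +x.
- **Setting down:** The feet touched the level tops at the predicted height, with the tote centre about 14 mm to the −x side of the bin's centre.
- **Slide:** The feet came over the notches at about +6 mm and met the stops at about +13.4 mm, with a reaction of about 3 N. I backed off 2 mm, lowered 8 mm until seated, opened the fingers and rose clear.

**Last checks:** the tool stopped at the height expected for feet in the notches (0.1278 m, predicted 0.1279 m). The final wrist view gave a rim of about 170 x 122 mm, centred about 11 mm to the +x side of the bin's centre. It was within about 1 mm of the bin's centre line and parallel to the bin within roughly half a degree. The gripper was clear of everything.

**What was less than ideal:**
- Early in the slide the contact force rose to about 14 N by estimate, against the 25 N limit, before I eased it off.
- For several mm of the middle of the slide the feet carried almost no load, so contact there was not continuous.
- I did not measure the gauge, hammer and tray again at the end, but the arm never came near them. The jar looked undisturbed in the final views.

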